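Push home a filter cassette and spin down its wing screw

TASK

The filter cassette of the vacuum filter box sticks out of the slot and its wing screw is loose. Push the cassette fully home with your fingertips, then turn the wing screw clockwise (seen from above), one fingertip stroke after another on its wings, until it is screwed right down and stops. Only push: do not pinch the wings or grip or lift anything, and leave the loose ring, jar and hose cuff on and beside the box where they are.

Things in the scene. Friction and masses are not known exactly. Their poses are not given: they have to be found in the camera images.
- filter_box: fixed white sheet-metal box, 200 (x) x 240 (y) x 100 mm high, flat grey lid on top; origin at the centre of its underside on the bench; its x axis points from its front (the side that the cassette comes out of, towards the robot) to its back, z up. A gauge 50 mm across, 22 mm high stands on the lid at box x +58, y -72 mm
- collar_top (a point): centre of the open top of the round inlet collar that stands on the lid, 60 mm diameter, 45 mm high, with a flange 74 mm across, 3 mm thick at its foot. Its axis is 68 mm from the screw's axis (towards box +x, +y), so its wall clears the turning wings by only 4 mm: a finger does not safely fit between
- cassette (a joint): how far the cassette sticks out of the box front, in m: 0 = fully home, face plate against the box; starts 18 to 45 mm out. It slides without a spring along the box's x axis against 3 N of friction and stays where it is left
- cassette_face (a point): centre of the outer face of the cassette's upright front plate, 216 mm wide (box y) x 54 mm high (39 to 93 mm above the bench), which faces box -x; to close, push it anywhere on this face along box +x
- screw (a joint): turn of the wing screw in rad still to go: 0 = screwed right down (hard stop), grows anticlockwise as it is unscrewed; starts 6.5 to 11 rad, i.e. 1 to 1.8 turns loose. Friction about 0.03 N m, it stays where it is left. The head sinks 1.5 mm a turn
- screw_top (a point): point on the upright axis of the wing screw, 4 mm below its top edge. The black head is a flat two-lobed bar, 68 mm across the wings x 24 mm high x 10 mm thick, with raised finger pads 2 to 30 mm from the axis on both faces of each wing, on a 10 mm shank; its underside is 14 mm above the lid when screwed down, about 16 mm at the start
- lid_under_screw (a point): point on the lid's surface, on the screw's axis; a welded nut 22 mm across and 6 mm high stands there on the lid, round the shank
- wing_a_tip (a point): outermost point of one wing, at half its height, 34 mm from the axis
- wing_b_tip (a point): outermost point of the opposite wing, at half its height, 34 mm from the axis
- seal_mid (a point): centre of a loose black rubber sealing ring, 60 mm across, 8 mm high, lying on the box lid near its far left corner
- jar_mid (a point): centre of a loose white grease jar, 52 mm diameter, 62 mm high, standing left of the box
- cuff_mid (a point): centre of a loose black rubber hose cuff, 66 mm diameter, 65 mm high, standing right of the box near its front

How it is judged:
On the way, in this order (a step that is already met when the one before it is completed fails the run):
1. the cassette is pushed fully home while the wing screw is still loose (value of joint cassette below 0.003 m and value of joint screw above 1 rad), for 0.1 s.
2. the wing screw is turned right down (value of joint screw below 0.2 rad), for 0.1 s.
At the end, for the whole second after the job is handed in: The cassette is within 3 mm of fully home and the wing screw within 0.2 rad of its stop, at rest (value of joint cassette below 0.003 m and value of joint screw below 0.2 rad and not (velocity of joint screw above 0.05 rad/s)); the robot touches nothing.
It fails at once if the wing screw is pinched: both faces of a wing, or both wings, are pushed at once ((contact force between the fingers and screw_c0 above 1 N and contact force between the fingers and screw_c1 above 1 N) or (contact force between the fingers and screw_c2 above 1 N and contact force between the fingers and screw_c3 above 1 N) or (contact force between the fingers and screw_c0 above 1 N and contact force between the fingers and screw_c2 above 1 N) or (contact force between the fingers and screw_c1 above 1 N and contact force between the fingers and screw_c3 above 1 N)).
It fails at once if the sealing ring, the jar or the hose cuff is lifted or shoved more than 25 mm (distance of any of seal_mid, jar_mid, cuff_mid from where it was at the start of the episode above 0.025 m).
It also fails if it takes over 66 s, if anything falls off the work surface, if the arm or the gripper's body presses on something with over 40 N, if the wrist force passes 120 N, or if a joint passes its speed limit or range.

ROBOT

A 6-joint arm with a two-finger parallel gripper is mounted at the origin on the work surface. World frame = base frame: x ahead of the robot, y to its left, z up, the work surface at z = 0. Lengths are in m, angles in rad, forces in N, time in s.
With the tool pointing down it reaches from about 0.375 to 0.9 m from the base axis. Payload 3.1 kg.
Tool frame: the origin (TCP) lies at the very end of the fingers, on their centre line; the grasp point (between the pads) lies 19 mm behind it (manip.pinch_z is the distance from the TCP to the grasp point, in m); z points along the fingers, y is the line along which they close (so a half turn about z gives the same grasp; the last joint's range is limited). The gripper opens to 85 mm and grips with 20 to 120 N. Pads are 22 mm wide; open, the fingers measure 114 mm over their backs; the gripper's body (76 mm by 85 mm) begins 54 mm behind the grasp point. The pads swing forward as they close: fully open they stand 13 mm farther back than shut.
Start: joints at [-1.306, 0.527, 1.433, -0, 1.181, -0.178], TCP at [0.268, -0.565, 0.231] pointing down, gripper open.
Joint ranges: [-3.08, 3.08], [-0.75, 2.2], [0.22, 2.44], [-1.43, 4.57], [0, 2.65], [-2.85, 2.85]. Speed limits (rad/s): [2.79, 2.79, 3.14, 3.14, 3.14, 3.14].

INTERFACE

Orientations are given as a unit quaternion [x, y, z, w].
In Python, from station import manip gives the robot as it stands.
- The arm moves only by the tool servo_tool, never from a script. Its argument "commands" is one flat list of numbers, 7 for each row, row after row: the shift along the tool's x, y, z each as a share of 500 mm, from -1 to 1, then the turn, a rotation vector about the tool's x, y, z each as a share of 360 degrees, from -1 to 1, then the opening, from -1 (shut) to 1 (fully open). In form: [dx, dy, dz, rx, ry, rz, claw, dx, dy, dz, rx, ry, rz, claw, ...]. A call has 1 to 12 rows; each row shifts and turns the commanded pose from where the row before left it, along the tool's axes as they then stand; what a row does not reach is not made up. A row lasts 1/12 s, in which the tool goes at most 41.7 mm and 7.16 degrees, less where a joint would pass 70% of its speed; a pose out of reach is approached as far as the arm can. A call with a number of a shift or a turn outside -1 to 1 is refused whole. A call with a gripper value outside its range is refused whole. The fingers move at their own pace and stop on an object; "force" is the grip in N (left out, the last holds). Time passes only in rows, so rows that do not move let the fingers close. It gives the time, the measured TCP pose, the force, the opening and the grip force at its end, in the units of the state.
- manip.sense(): the state, without advancing time (a new reading comes with each control period).
- manip.snapshot(name): name is "side" or "top" or "wrist"; returns a dict with "img" (420x560x3 uint8, red, green, blue), "mtx" (3x3 intrinsics, pixels), "world_to_cam" (4x4, takes a point from world to camera coordinates). Camera axes: x right, y up, looking along -z (the intrinsics and any distortion apply to the point x, -y, -z); pixel columns grow to the right and rows downward; lengths in m; the calibration is good to about 2 mm. A picture is of the moment at which its call begins. There is no depth.
- manip.sign_off(): hands the job in; it is judged then, once.
Trained networks look in a picture, given as the dict that the camera call returned (one of the last four; its "shot" number tells which), for a name from the list of things; names that differ only in an ending like _2 or _b are one class to them, and where a whole thing is asked for, a point or a joint stands for the part that bears it (a point fixed in the world has none). Each returns a list of dicts, best first, with "conf" (0 to 1); they miss things now and then, are a little off and sometimes report something else, mostly with a low value. They report only what shows in the picture. A call takes as long as a camera call.
- manip.look_for(picture, query): "box" ([left, top, width, height] in pixels, round what is visible of it).
- manip.silhouettes(picture, query): "pixels" (420x560 bool, what is visible of it) and "box" ([left, top, width, height] in pixels, round what is visible of it).
The state is a dict: "t": time; "q": joint angles; "qd": joint speeds; "tau": joint torques, N m; "tcp_pos": TCP position; "tool_rot": TCP orientation; "force": force on the tool from outside, world axes, zero at the start; "ft_torque": the same for the moment, N m; "finger_gap": opening from 0.0 (shut) to 1.0 (fully open); "gripper_force": force on a finger pad.
Only numpy, scipy, OpenCV 4.12 (cv2) and the standard library are available. Lean on these libraries where they do the work, as an engineer would, in place of code of your own. Each camera call takes 0.05 s, during which the arm holds its last target. There are 200 camera calls.

## Working session

There is one attempt and no reset: what is moved stays moved. The work goes in short steps, Python scripts to look and compute and a tool call to move; the robot and the scene stay as the last step left them, time stands still between calls to the robot, and variables do not carry over. Pictures are saved under pics/ and viewed, at most 10 in all, crops included, and the job is handed in when it is done.

Besides the shell and the picture viewer there is one more tool, called after ">>>" as a command line: name --argument value ..., lists and objects as JSON in quotes. servo_tool: Moves the arm, as the interface text tells. Its arguments: {"type":"object","properties":{"commands":{"type":"array"},"force":{"type":"number"}},"required":["commands"]}

```bash
ls; mkdir -p pics; python3 - <<'E'
from station import manip
import cv2,numpy as np
s=manip.sense();print(s)
ims=[]
for n in("side","top"):
    p=manip.snapshot(n);cv2.imwrite(f"pics/{n}0.png",p["img"][:,:,::-1])
    print(n,p["mtx"].tolist(),np.round(p["world_to_cam"],4).tolist(),[k for k in p])
    for q in("filter_box","collar_top","cassette","screw","screw_top","seal_mid","jar_mid","cuff_mid","cassette_face"):
        try:print(q,[(np.round(d["box"]).tolist(),round(d["conf"],2)) for d in manip.look_for(p,q)[:2]])
        except Exception as e:print(q,e)
E
```

```text
pics
{'t': 0.0, 'q': array([-1.30652264e+00,  5.28493268e-01,  1.43389978e+00,  1.91444727e-05,
        1.18140457e+00, -1.78516393e-01]), 'qd': array([-0.0006721 ,  0.00048367, -0.0016466 ,  0.00043664,  0.00042592,
       -0.00084742]), 'tau': array([ 2.66391267e-03, -4.42343581e+01, -1.78022987e+01, -7.07526078e-05,
        8.34693405e-03,  9.86075094e-06]), 'tcp_pos': array([ 0.26762088, -0.56401164,  0.23031778]), 'tool_rot': array([ 9.75592268e-01,  2.19587139e-01, -3.84148820e-05, -1.10184670e-03]), 'force': array([0.01778532, 0.35716759, 0.194609  ]), 'ft_torque': array([ 0.02739109,  0.07153032, -0.01914486]), 'gripper_force': 0.0, 'finger_gap': 0.997926225882051}
side [[525.6962846518318, 0.0, 280.4459396684897], [0.0, 525.6962846518318, 213.1698654831228], [0.0, 0.0, 1.0]] [[0.9525, -0.3046, -0.0063, -0.5689], [0.1674, 0.5061, 0.8461, -0.2048], [-0.2545, -0.8069, 0.5331, -0.8078], [0.0, 0.0, 0.0, 1.0]] ['img', 'mtx', 'world_to_cam', 'shot']
filter_box [([199.0, 192.0, 163.0, 141.0], 0.56)]
collar_top [([198.0, 190.0, 165.0, 144.0], 0.83), ([223.0, 209.0, 32.0, 30.0], 0.73)
[... 546 characters left out ...]
, [0.975, -0.0366, 0.2193, -0.6], [-0.2191, 0.0094, 0.9757, -0.8915], [0.0, 0.0, 0.0, 1.0]] ['img', 'mtx', 'world_to_cam', 'shot']
filter_box [([218.0, 149.0, 162.0, 152.0], 0.95)]
collar_top [([220.0, 148.0, 158.0, 153.0], 0.74)]
cassette [([230.0, 264.0, 117.0, 34.0], 0.73), ([259.0, 164.0, 36.0, 29.0], 0.2)]
screw [([300.0, 237.0, 25.0, 34.0], 0.85)]
screw_top [([302.0, 240.0, 26.0, 26.0], 0.84), ([218.0, 142.0, 159.0, 161.0], 0.62)]
seal_mid [([260.0, 166.0, 35.0, 28.0], 0.8), ([299.0, 238.0, 27.0, 31.0], 0.22)]
jar_mid [([179.0, 213.0, 30.0, 32.0], 0.81)]
cuff_mid [([299.0, 239.0, 27.0, 29.0], 0.68), ([385.0, 278.0, 40.0, 35.0], 0.63)]
cassette_face [([231.0, 262.0, 117.0, 37.0], 0.94)]
```

```bash
python3 - <<'E'
import cv2,numpy as np
a=cv2.imread("pics/top0.png")[130:330,160:440];b=cv2.imread("pics/side0.png")[170:400,180:390]
cv2.imwrite("pics/topc.png",cv2.resize(a,None,fx=2.8,fy=2.8,interpolation=3));cv2.imwrite("pics/sidec.png",cv2.resize(b,None,fx=2.6,fy=2.6,interpolation=3))
E
```

```text
(no output)
```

View pics/topc.png

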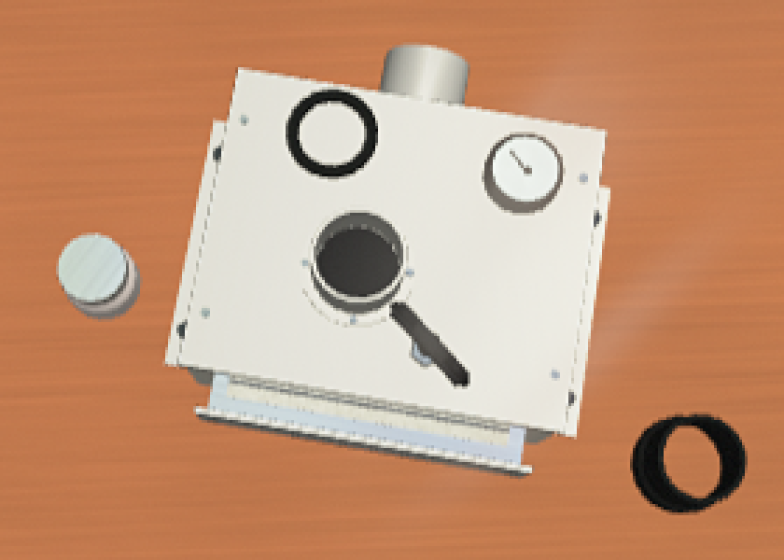

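View pics/sidec.png

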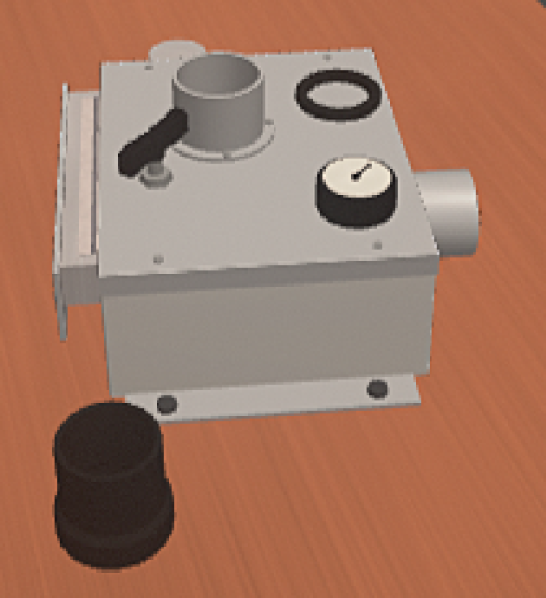

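```bash
cat >h.py <<'E'
import numpy as np
T=(np.array([[513.7226606809097,0,278.56220162761673],[0,513.7226606809097,215.04713652307728],[0,0,1]]),np.array([[-0.0377,-0.9993,0.0011,0.057],[0.975,-0.0366,0.2193,-0.6],[-0.2191,0.0094,0.9757,-0.8915],[0,0,0,1]]))
S=(np.array([[525.6962846518318,0,280.4459396684897],[0,525.6962846518318,213.1698654831228],[0,0,1]]),np.array([[0.9525,-0.3046,-0.0063,-0.5689],[0.1674,0.5061,0.8461,-0.2048],[-0.2545,-0.8069,0.5331,-0.8078],[0,0,0,1]]))
def back(c,px,z):
    K,W=c;d=np.linalg.inv(K)@[px[0],px[1],1];d=W[:3,:3].T@(d*[1,-1,-1]);o=-W[:3,:3].T@W[:3,3]
    return o+d*(z-o[2])/d[2]
def proj(c,P):
    K,W=c;p=(W[:3,:3]@np.asarray(P).T).T+W[:3,3];p=p*[1,-1,-1];u=(K@p.T).T;return u[:,:2]/u[:,2:]
E
python3 - <<'E'
from h import *
t=lambda x,y,z:back(T,(x/2.8+160,y/2.8+130),z).round(4)
s=lambda x,y,z:back(S,(x/2.6+180,y/2.6+170),z).round(4)
for n,*a in[("bl",238,68,.1),("br",606,130,.1),("fr",575,437,.1),("fl",165,365,.1),("gauge",526,166,.122),("collartop",360,252,.145),("tipin",397,308,.14),("tipout",462,380,.14),("faceL",197,411,.093),("faceR",530,471,.093),("seal",332,133,.104),("jar",93,268,.062),("nut",421,352,.103),("cuff",705,455,.065)]:print(n,t(*a))
print("side")
for n,*a in[("bl",373,48,.1),("br",438,257,.1),("fr",100,273,.1),("fl",100,63,.1),("gauge",357,172,.122),("collartop",219,77,.145),("tipin",183,118,.14),("tipout",123,160,.14),("faceT_L",65,87,.093),("faceT_R",56,275,.093),("nut",155,176,.106)]:print(n,s(*a))
E
```

```text
bl [0.7115 0.0923 0.1   ]
br [ 0.6599 -0.147   0.1   ]
fr [ 0.4617 -0.1118  0.1   ]
fl [0.5163 0.1429 0.1   ]
gauge [ 0.6315 -0.0897  0.122 ]
collartop [0.5748 0.0184 0.145 ]
tipin [ 0.5403 -0.0027  0.14  ]
tipout [ 0.4951 -0.0396  0.14  ]
faceL [0.4874 0.1238 0.093 ]
faceR [ 0.4422 -0.0833  0.093 ]
seal [0.6633 0.0321 0.104 ]
jar [0.5883 0.1942 0.062 ]
nut [ 0.5181 -0.0185  0.103 ]
cuff [ 0.4497 -0.2008  0.065 ]
side
bl [0.7154 0.0949 0.1   ]
br [ 0.6595 -0.1486  0.1   ]
fr [ 0.4676 -0.1012  0.1   ]
fl [0.5183 0.137  0.1   ]
gauge [ 0.6338 -0.0814  0.122 ]
collartop [0.575  0.0174 0.145 ]
tipin [ 0.5417 -0.0157  0.14  ]
tipout [ 0.4954 -0.0498  0.14  ]
faceT_L [0.4893 0.1231 0.093 ]
faceT_R [ 0.444  -0.0863  0.093 ]
nut [ 0.5198 -0.0242  0.106 ]
```

>>> servo_tool --commands '[0.04,-0.047,0,0,0,0,-1,0.04,-0.047,0,0,0,0,-1,0.04,-0.047,0,0,0,0,-1,0.04,-0.047,0,0,0,0,-1,0.04,-0.047,0,0,0,0,-1,0.04,-0.047,0,0,0,0,-1,0.04,-0.047,0,0,0,0,-1,0.04,-0.047,0,0,0,0,-1,0.04,-0.047,0,0,0,0,-1,0.04,-0.047,0,0,0,0,-1]'

```text
t: 1.83
tcp_pos: [0.3481, -0.2654, 0.2315]
tool_rot: [0.976, 0.219, 0.0, 0.0]
force: [0.5, -0.4, 0.2]
finger_gap: 0.002
gripper_force: 0.0
```

>>> servo_tool --commands '[0.04,-0.047,0,0,0,0,-1,0.04,-0.047,0,0,0,0,-1,0.04,-0.047,0,0,0,0,-1,0.04,-0.047,0,0,0,0,-1,0.04,-0.047,0,0,0,0,-1,0.04,-0.047,0,0,0,0,-1,0.04,-0.047,0,0,0,0,-1,0.04,-0.047,0,0,0,0,-1,0.04,-0.047,0,0,0,0,-1,0.04,-0.047,0,0,0,0,-1,0,0,0,0,0,0,-1]'

```text
t: 2.75
tcp_pos: [0.4287, 0.0354, 0.2317]
tool_rot: [0.975, 0.222, 0.001, -0.001]
force: [-0.0, -0.9, 0.1]
finger_gap: -0.005
gripper_force: 0.0
```

>>> servo_tool --commands '[0,0,0,0,0,-0.0181,-1,0,0,0,0,0,-0.0181,-1,0,0,0,0,0,-0.0181,-1,0,0,0,0,0,-0.0181,-1,0,0,0,0,0,-0.0181,-1,0,0,0,0,0,-0.0181,-1,0,0,0,0,0,-0.0181,-1,0,0,0,0,0,-0.0181,-1,0,0,0,0,0,0,-1]'

```text
t: 3.5
tcp_pos: [0.4278, 0.0307, 0.2314]
tool_rot: [0.779, 0.626, -0.0, 0.0]
force: [-0.2, -0.1, 0.9]
finger_gap: -0.0
gripper_force: 0.0
```

>>> servo_tool --commands '[0,0,0.052,0,0,0,-1,0,0,0.052,0,0,0,-1,0,0,0.052,0,0,0,-1,0,0,0.052,0,0,0,-1,0,0,0.052,0,0,0,-1,0,0,0.052,0,0,0,-1,0,0,0,0,0,0,-1]'

```text
t: 4.08
tcp_pos: [0.4255, 0.0312, 0.0719]
tool_rot: [0.781, 0.625, -0.003, -0.003]
force: [-1.1, -0.3, 0.2]
finger_gap: 0.003
gripper_force: 0.0
```

>>> servo_tool --commands '[0,0.01,0,0,0,0,-1,0,0.01,0,0,0,0,-1,0,0.01,0,0,0,0,-1,0,0.01,0,0,0,0,-1,0,0.01,0,0,0,0,-1,0,0.01,0,0,0,0,-1]'

```text
t: 4.58
tcp_pos: [0.4565, 0.025, 0.0762]
tool_rot: [0.78, 0.626, -0.001, -0.001]
force: [-3.7, 1.0, 1.6]
finger_gap: -0.002
gripper_force: 1.8
```

>>> servo_tool --commands '[0,0.008,0,0,0,0,-1,0,0.008,0,0,0,0,-1,0,0.008,0,0,0,0,-1,0,0.008,0,0,0,0,-1]'

```text
t: 4.92
tcp_pos: [0.4725, 0.0216, 0.0753]
tool_rot: [0.78, 0.626, -0.0, -0.0]
force: [-2.8, 1.5, 1.6]
finger_gap: -0.001
gripper_force: 1.7
```

>>> servo_tool --commands '[0,0.004,0,0,0,0,-1,0,0.004,0,0,0,0,-1]'

```text
t: 5.08
tcp_pos: [0.4756, 0.0208, 0.0751]
tool_rot: [0.78, 0.626, -0.001, -0.001]
force: [-7.0, 1.1, 4.7]
finger_gap: 0.002
gripper_force: 3.6
```

>>> servo_tool --commands '[0,0.004,0,0,0,0,-1,0,0,0,0,0,0,-1]'

```text
t: 5.25
tcp_pos: [0.4755, 0.0208, 0.075]
tool_rot: [0.78, 0.626, -0.002, -0.003]
force: [-7.7, 2.0, 4.9]
finger_gap: -0.003
gripper_force: 3.7
```

>>> servo_tool --commands '[0,0.002,0,0,0,0,-1,0,0,0,0,0,0,-1]'

```text
t: 5.42
tcp_pos: [0.4755, 0.0208, 0.0749]
tool_rot: [0.78, 0.626, -0.003, -0.003]
force: [-8.0, 1.0, 7.0]
finger_gap: -0.002
gripper_force: 4.4
```

>>> servo_tool --commands '[0,-0.02,0,0,0,0,-1,0,-0.02,0,0,0,0,-1,0,0,-0.06,0,0,0,-1,0,0,-0.06,0,0,0,-1,0,0,-0.06,0,0,0,-1,0,0,-0.06,0,0,0,-1,0,0,-0.06,0,0,0,-1,0,0,-0.06,0,0,0,-1,0,0,0,0,0,0,-1]'

```text
t: 6.17
tcp_pos: [0.4645, 0.0234, 0.261]
tool_rot: [0.78, 0.626, 0.005, 0.006]
force: [0.7, 0.2, 0.3]
finger_gap: 0.002
gripper_force: 0.0
```

```bash
python3 - <<'E'
from station import manip
import cv2,numpy as np
print(manip.sense()["tcp_pos"])
p=manip.snapshot("wrist");q=manip.snapshot("side")
a=cv2.imwrite("pics/w1.png",p["img"][:,:,::-1])
b=cv2.resize(q["img"][170:350,180:390,::-1],None,fx=1.16,fy=1.16)
cv2.imwrite("pics/w1.png",np.hstack([p["img"][:,:,::-1],cv2.copyMakeBorder(q["img"][170:310,180:390,::-1],0,280,0,0,0)]))
np.savez("w1.npz",K=p["mtx"],W=p["world_to_cam"])
for n in("screw","collar_top","cassette"):print(n,[(np.round(d["box"]).tolist(),d["conf"]) for d in manip.look_for(p,n)[:2]])
E
```

```text
[0.46452676 0.02344976 0.2609516 ]
screw [([324.0, 207.0, 49.0, 52.0], 0.61)]
collar_top [([300.0, 56.0, 230.0, 246.0], 0.87)]
cassette [([302.0, 84.0, 9.0, 185.0], 0.91)]
```

View pics/w1.png

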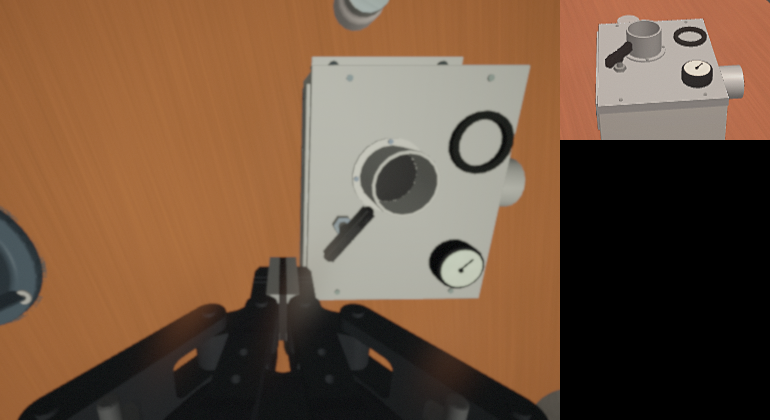

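```bash
python3 - <<'E'
from h import *
d=np.load("w1.npz");C=(d["K"],d["W"])
for n,x,y,z in[("tipin",369,210,.14),("tipout",329,257,.14),("nut",342,223,.104),("collar",406,181,.145),("flange",390,173,.103),("gauge",461,269,.122)]:print(n,back(C,(x,y),z).round(4))
print(-d["W"][:3,:3].T@d["W"][:3,3])
E
```

```text
tipin [0.5424 0.0012 0.14  ]
tipout [ 0.4991 -0.037   0.14  ]
nut [ 0.5215 -0.0203  0.104 ]
collar [0.5758 0.0221 0.145 ]
flange [0.5765 0.021  0.103 ]
gauge [ 0.6316 -0.0903  0.122 ]
[0.48023101 0.09994141 0.40321462]
```

>>> servo_tool --commands '[-0.0286,0.0368,0,0,0,0,-1,-0.0286,0.0368,0,0,0,0,-1,-0.0286,0.0368,0,0,0,0,-1,-0.0286,0.0368,0,0,0,0,-1,0,0,0,0,0,-0.0185,-1,0,0,0,0,0,-0.0185,-1,0,0,0,0,0,-0.0185,-1,0,0,0,0,0,-0.0185,-1,0,0,0,0,0,-0.0185,-1,0,0,0,0,0,-0.0185,-1]'

```text
t: 7.25
tcp_pos: [0.5187, -0.0474, 0.2532]
tool_rot: [0.517, 0.856, -0.0, -0.002]
force: [0.1, 0.2, -0.3]
finger_gap: 0.003
gripper_force: 0.0
```

>>> servo_tool --commands '[0,0,0,0,0,-0.0185,-1,0,0,0,0,0,-0.0185,-1,0,0,0,0,0,-0.0185,-1,0,0,0,0,0,-0.0185,-1,0,0,0,0,0,-0.0185,-1,0,0,0.04,0,0,0,-1,0,0,0.04,0,0,0,-1,0,0,0.04,0,0,0,-1,0,0,0.04,0,0,0,-1,0,0,0,0,0,0,-1,0,0,0,0,0,0,-1]'

```text
t: 8.17
tcp_pos: [0.5182, -0.0472, 0.1733]
tool_rot: [0.253, 0.968, 0.0, -0.003]
force: [-0.9, -0.8, -0.1]
finger_gap: -0.001
gripper_force: 0.0
```

```bash
cat >>h.py <<'E'
AX=np.array([.5195,-.0205])
def st():
    from station import manip
    s=manip.sense();x,y,z,w=s["tool_rot"];psi=np.degrees(2*np.arctan2(y,x))
    from scipy.spatial.transform import Rotation as Ro
    R=Ro.from_quat(s["tool_rot"]).as_matrix()
    a=R.T@(np.r_[AX,s["tcp_pos"][2]]-s["tcp_pos"])
    print("t",round(s["t"],2),"psi",psi.round(1),"phi",(psi-270).round(1),"axis in tool mm",(a*1000).round(1),"tcp",s["tcp_pos"].round(4),"zaxis",R[:,2].round(3),"F",s["force"].round(1),"q6",s["q"][5].round(2))
E
python3 -c "from h import *;st()"
```

```text
t 8.17 psi 150.7 phi -119.3 axis in tool mm [11.9 23.9  0. ] tcp [ 0.5182 -0.0472  0.1733] zaxis [-0.005  0.002 -1.   ] F [-0.9 -0.8 -0.1] q6 -1.37
```

>>> servo_tool --commands '[-0.0112,0.0038,0,0,0,0,-1,0,0,0.034,0,0,0,-1,0,0,0.034,0,0,0,-1,0,0,0.034,0,0,0,-1,0,0,0,0,0,0,-1]'

```text
t: 8.58
tcp_pos: [0.5249, -0.0485, 0.123]
tool_rot: [0.252, 0.968, 0.0, -0.001]
force: [-0.3, 0.7, -0.2]
finger_gap: -0.001
gripper_force: 0.0
```

```bash
python3 -c "
from h import *;st()
from station import manip
import cv2
a=manip.snapshot('side')['img'][180:260,190:290,::-1];b=manip.snapshot('wrist')['img'][:,:,::-1]
cv2.imwrite('pics/c1.png',cv2.hconcat([cv2.resize(a,(375,300),interpolation=3),cv2.resize(b,(400,300))]))"
```

```text
t 8.58 psi 150.8 phi -119.2 axis in tool mm [18.4 21.8  0. ] tcp [ 0.5249 -0.0485  0.123 ] zaxis [-0.003  0.001 -1.   ] F [-0.3  0.7 -0.2] q6 -1.36
```

View pics/c1.png

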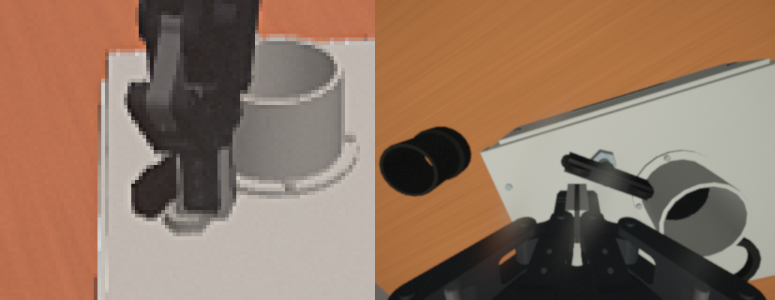

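>>> servo_tool --commands '[0.00476,-0.0036,0,0,0,0.01667,-1,0.00476,-0.0036,0,0,0,0.01667,-1,0.00476,-0.0036,0,0,0,0.01667,-1,0.00476,-0.0036,0,0,0,0.01667,-1,0.00476,-0.0036,0,0,0,0.01667,-1,0.00476,-0.0036,0,0,0,0.01667,-1,0.00476,-0.0036,0,0,0,0.01667,-1,0.00476,-0.0036,0,0,0,0.01667,-1]'

```text
t: 9.35
tcp_pos: [0.5047, -0.0442, 0.1263]
tool_rot: [0.626, 0.78, 0.001, 0.003]
force: [-0.7, -1.0, -0.8]
finger_gap: -0.004
gripper_force: 0.6
```

```bash
python3 -c "
from h import *;st()
from station import manip
import cv2
a=manip.snapshot('side')['img'][180:260,190:290,::-1];b=manip.snapshot('wrist')['img'][:,:,::-1]
cv2.imwrite('pics/c2.png',cv2.hconcat([cv2.resize(a,(375,300),interpolation=3),cv2.resize(b,(400,300))]))"
```

```text
t 9.35 psi 102.5 phi -167.5 axis in tool mm [20.  19.6  0. ] tcp [ 0.5047 -0.0442  0.1263] zaxis [ 0.005 -0.002 -1.   ] F [-0.7 -1.  -0.8] q6 -0.53
```

View pics/c2.png

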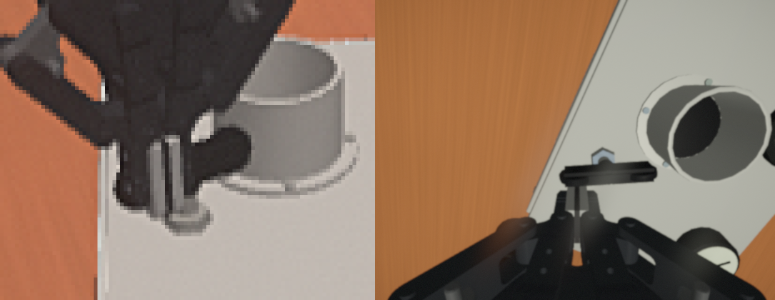

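>>> servo_tool --commands '[0.0047,-0.0036,0.0005,0,0,0.01667,-1,0.0047,-0.0036,0.0005,0,0,0.01667,-1,0.0047,-0.0036,0.0005,0,0,0.01667,-1,0.0047,-0.0036,0.0005,0,0,0.01667,-1,0.0047,-0.0036,0.0005,0,0,0.01667,-1,0.0047,-0.0036,0.0005,0,0,0.01667,-1,0.0047,-0.0036,0,0,0,0.01667,-1,0.0047,-0.0036,0,0,0,0.01667,-1,0.0047,-0.0036,0,0,0,0.01667,-1,0.0047,-0.0036,0,0,0,0.01667,-1,0.0047,-0.0036,0,0,0,0.01667,-1,0.0047,-0.0036,0,0,0,0.01667,-1]'

```text
t: 10.45
tcp_pos: [0.494, -0.012, 0.124]
tool_rot: [0.964, 0.264, 0.001, 0.001]
force: [0.1, -1.9, 0.1]
finger_gap: 0.0
gripper_force: 0.5
```

```bash
python3 -c "from h import *;st()"
```

```text
t 10.45 psi 30.6 phi -239.4 axis in tool mm [17.6 20.3  0.1] tcp [ 0.494 -0.012  0.124] zaxis [ 0.002 -0.001 -1.   ] F [ 0.1 -1.9  0.1] q6 0.79
```

>>> servo_tool --commands '[0.0047,-0.0035,0,0,0,0.01667,-1,0.0047,-0.0035,0,0,0,0.01667,-1,0.0047,-0.0035,0,0,0,0.01667,-1,0.0047,-0.0035,0,0,0,0.01667,-1,0.0047,-0.0035,0,0,0,0.01667,-1,0.0047,-0.0035,0,0,0,0.01667,-1,0.0047,-0.0035,0,0,0,0.01667,-1,0.0047,-0.0035,0,0,0,0.01667,-1,0,0,0,0,0,0,-1]'

```text
t: 11.2
tcp_pos: [0.5096, 0.005, 0.1238]
tool_rot: [0.989, -0.15, 0.001, -0.0]
force: [-0.0, 0.6, -0.0]
finger_gap: -0.002
gripper_force: 0.1
```

```bash
python3 -c "from h import *;st()"
```

```text
t 11.2 psi -17.2 phi -287.2 axis in tool mm [17.  21.4  0. ] tcp [0.5096 0.005  0.1238] zaxis [ 0.002 -0.    -1.   ] F [-0.   0.6 -0. ] q6 1.66
```

>>> servo_tool --commands '[-0.016,0,0,0,0,0,-1,0,0,-0.05,0,0,0,-1,0,0,-0.05,0,0,0,-1,-0.00484,0.00642,0,0,0,-0.01944,-1,-0.00484,0.00642,0,0,0,-0.01944,-1,-0.00484,0.00642,0,0,0,-0.01944,-1,-0.00484,0.00642,0,0,0,-0.01944,-1,-0.00484,0.00642,0,0,0,-0.01944,-1,-0.00484,0.00642,0,0,0,-0.01944,-1,-0.00484,0.00642,0,0,0,-0.01944,-1,-0.00484,0.00642,0,0,0,-0.01944,-1,-0.00484,0.00642,0,0,0,-0.01944,-1]'

```text
t: 12.2
tcp_pos: [0.4852, -0.0236, 0.1733]
tool_rot: [0.92, 0.393, 0.0, 0.0]
force: [-0.3, -0.2, -0.1]
finger_gap: 0.001
gripper_force: 0.0
```

>>> servo_tool --commands '[-0.00484,0.00642,0,0,0,-0.01944,-1,-0.00484,0.00642,0,0,0,-0.01944,-1,-0.00484,0.00642,0,0,0,-0.01944,-1,-0.00484,0.00642,0,0,0,-0.01944,-1,-0.00484,0.00642,0,0,0,-0.01944,-1,-0.00484,0.00642,0,0,0,-0.01944,-1,-0.00484,0.00642,0,0,0,-0.01944,-1,-0.00484,0.00642,0,0,0,-0.01944,-1,-0.00484,0.00642,0,0,0,-0.01944,-1,-0.00484,0.00642,0,0,0,-0.01944,-1,-0.00484,0.00642,0,0,0,-0.01944,-1,-0.00484,0.00642,0,0,0,-0.01944,-1]'

```text
t: 13.2
tcp_pos: [0.5179, -0.0536, 0.1733]
tool_rot: [0.421, 0.907, 0.0, 0.0]
force: [-0.1, 0.1, -1.3]
finger_gap: -0.0
gripper_force: 0.0
```

>>> servo_tool --commands '[-0.00484,0.00642,0,0,0,-0.01944,-1,-0.00484,0.00642,0,0,0,-0.01944,-1,-0.00484,0.00642,0,0,0,-0.01944,-1,-0.00484,0.00642,0,0,0,-0.01944,-1,-0.00484,0.00642,0,0,0,-0.01944,-1,-0.00484,0.00642,0,0,0,-0.01944,-1,-0.00484,0.00642,0,0,0,-0.01944,-1,-0.00484,0.00642,0,0,0,-0.01944,-1,0,0,0,0,0,0,-1]'

```text
t: 13.95
tcp_pos: [0.5456, -0.039, 0.1732]
tool_rot: [-0.052, 0.999, -0.0, 0.0]
force: [0.1, 0.0, 0.2]
finger_gap: -0.001
gripper_force: 0.0
```

```bash
python3 -c "
from h import *;st()
from station import manip
import cv2
a=manip.snapshot('side')['img'][180:260,190:290,::-1];b=manip.snapshot('wrist')['img'][:,:,::-1]
cv2.imwrite('pics/c3.png',cv2.hconcat([cv2.resize(a,(375,300),interpolation=3),cv2.resize(b,(400,300))]))"
```

```text
t 13.95 psi 186.0 phi -84.0 axis in tool mm [24.1 21.1 -0. ] tcp [ 0.5456 -0.039   0.1732] zaxis [ 0.001  0.    -1.   ] F [0.1 0.  0.2] q6 -1.95
```

View pics/c3.png

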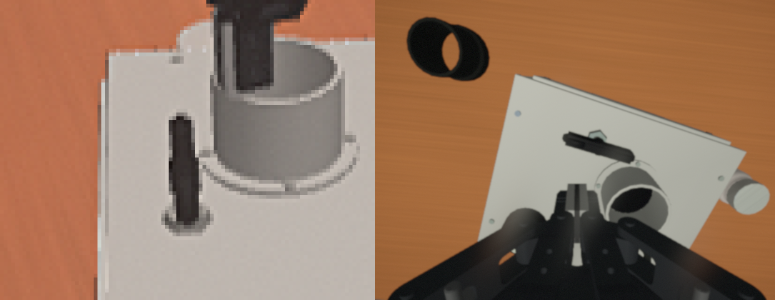

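>>> servo_tool --commands '[0.012,0,0,0,0,0,-1,0,0,0.05,0,0,0,-1,0,0,0.05,0,0,0,-1,0.00546,-0.00407,0,0,0,0.01944,-1,0.00546,-0.00407,0,0,0,0.01944,-1,0.00546,-0.00407,0,0,0,0.01944,-1,0.00546,-0.00407,0,0,0,0.01944,-1,0.00546,-0.00407,0,0,0,0.01944,-1,0.00546,-0.00407,0,0,0,0.01944,-1,0.00546,-0.00407,0,0,0,0.01944,-1,0.00546,-0.00407,0,0,0,0.01944,-1,0.00546,-0.00407,0,0,0,0.01944,-1]'

```text
t: 15.05
tcp_pos: [0.5115, -0.0478, 0.1232]
tool_rot: [0.483, 0.876, 0.0, 0.001]
force: [-0.1, -0.6, -0.3]
finger_gap: -0.001
gripper_force: 0.6
```

```bash
python3 -c "from h import *;st()"
```

```text
t 15.05 psi 122.3 phi -147.7 axis in tool mm [18.8 21.4 -0. ] tcp [ 0.5115 -0.0478  0.1232] zaxis [ 0.002 -0.001 -1.   ] F [-0.1 -0.6 -0.3] q6 -0.87
```

>>> servo_tool --commands '[0.00546,-0.00407,0,0,0,0.01944,-1,0.00546,-0.00407,0,0,0,0.01944,-1,0.00546,-0.00407,0,0,0,0.01944,-1,0.00546,-0.00407,0,0,0,0.01944,-1,0.00546,-0.00407,0,0,0,0.01944,-1,0.00546,-0.00407,0,0,0,0.01944,-1,0.00546,-0.00407,0,0,0,0.01944,-1,0.00546,-0.00407,0,0,0,0.01944,-1,0.00546,-0.00407,0,0,0,0.01944,-1,0.00546,-0.00407,0,0,0,0.01944,-1,0.00546,-0.00407,0,0,0,0.01944,-1,0.00546,-0.00407,0,0,0,0.01944,-1]'

```text
t: 16.05
tcp_pos: [0.4914, -0.0156, 0.123]
tool_rot: [0.945, 0.328, -0.0, 0.0]
force: [-0.7, -0.8, 0.7]
finger_gap: 0.002
gripper_force: 0.5
```

>>> servo_tool --commands '[0.00546,-0.00407,0,0,0,0.01944,-1,0.00546,-0.00407,0,0,0,0.01944,-1,0.00546,-0.00407,0,0,0,0.01944,-1,0.00546,-0.00407,0,0,0,0.01944,-1,0.00546,-0.00407,0,0,0,0.01944,-1,0.00546,-0.00407,0,0,0,0.01944,-1,0.00546,-0.00407,0,0,0,0.01944,-1,0.00546,-0.00407,0,0,0,0.01944,-1,0,0,0,0,0,0,-1]'

```text
t: 16.8
tcp_pos: [0.5078, 0.0055, 0.1228]
tool_rot: [0.988, -0.152, -0.001, -0.0]
force: [-0.6, 1.1, 0.4]
finger_gap: 0.001
gripper_force: 0.5
```

```bash
python3 -c "from h import *;st()"
```

```text
t 16.8 psi -17.4 phi -287.4 axis in tool mm [19.  21.3 -0. ] tcp [0.5078 0.0055 0.1228] zaxis [-0.001  0.001 -1.   ] F [-0.6  1.1  0.4] q6 1.66
```

>>> servo_tool --commands '[-0.012,0,0,0,0,0,-1,0,0,-0.05,0,0,0,-1,0,0,-0.05,0,0,0,-1,-0.00484,0.00642,0,0,0,-0.01944,-1,-0.00484,0.00642,0,0,0,-0.01944,-1,-0.00484,0.00642,0,0,0,-0.01944,-1,-0.00484,0.00642,0,0,0,-0.01944,-1,-0.00484,0.00642,0,0,0,-0.01944,-1,-0.00484,0.00642,0,0,0,-0.01944,-1,-0.00484,0.00642,0,0,0,-0.01944,-1,-0.00484,0.00642,0,0,0,-0.01944,-1,-0.00484,0.00642,0,0,0,-0.01944,-1]'

```text
t: 17.8
tcp_pos: [0.4868, -0.0243, 0.1729]
tool_rot: [0.92, 0.392, -0.0, 0.0]
force: [0.5, -0.5, -0.4]
finger_gap: 0.002
gripper_force: 0.0
```

>>> servo_tool --commands '[-0.00484,0.00642,0,0,0,-0.01944,-1,-0.00484,0.00642,0,0,0,-0.01944,-1,-0.00484,0.00642,0,0,0,-0.01944,-1,-0.00484,0.00642,0,0,0,-0.01944,-1,-0.00484,0.00642,0,0,0,-0.01944,-1,-0.00484,0.00642,0,0,0,-0.01944,-1,-0.00484,0.00642,0,0,0,-0.01944,-1,-0.00484,0.00642,0,0,0,-0.01944,-1,-0.00484,0.00642,0,0,0,-0.01944,-1,-0.00484,0.00642,0,0,0,-0.01944,-1,-0.00484,0.00642,0,0,0,-0.01944,-1,-0.00484,0.00642,0,0,0,-0.01944,-1]'

```text
t: 18.8
tcp_pos: [0.5195, -0.0543, 0.1728]
tool_rot: [0.421, 0.907, -0.0, 0.0]
force: [-0.1, 0.6, -0.7]
finger_gap: -0.007
gripper_force: 0.0
```

>>> servo_tool --commands '[-0.00484,0.00642,0,0,0,-0.01944,-1,-0.00484,0.00642,0,0,0,-0.01944,-1,-0.00484,0.00642,0,0,0,-0.01944,-1,-0.00484,0.00642,0,0,0,-0.01944,-1,-0.00484,0.00642,0,0,0,-0.01944,-1,-0.00484,0.00642,0,0,0,-0.01944,-1,-0.00484,0.00642,0,0,0,-0.01944,-1,-0.00484,0.00642,0,0,0,-0.01944,-1,0,0,0,0,0,0,-1]'

```text
t: 19.55
tcp_pos: [0.5473, -0.0396, 0.1729]
tool_rot: [-0.052, 0.999, -0.0, 0.0]
force: [-0.2, 0.2, 0.3]
finger_gap: 0.003
gripper_force: 0.0
```

```bash
python3 -c "
from h import *;st()
from station import manip
import cv2
a=manip.snapshot('side')['img'][180:260,190:290,::-1];b=manip.snapshot('wrist')['img'][:,:,::-1]
cv2.imwrite('pics/c4.png',cv2.hconcat([cv2.resize(a,(375,300),interpolation=3),cv2.resize(b,(400,300))]))"
```

```text
t 19.55 psi 185.9 phi -84.1 axis in tool mm [25.7 21.9 -0. ] tcp [ 0.5473 -0.0396  0.1729] zaxis [ 0. -0. -1.] F [-0.2  0.2  0.3] q6 -1.95
```

View pics/c4.png

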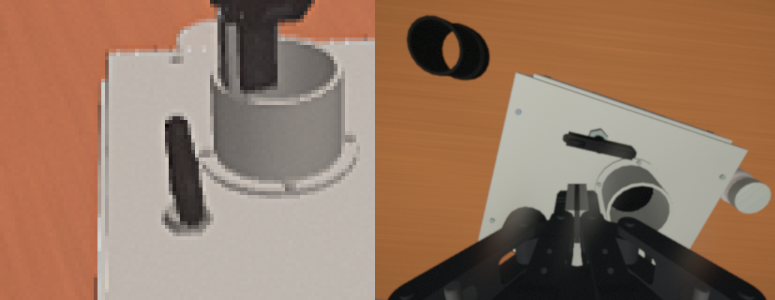

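>>> servo_tool --commands '[0.0145,0.001,0,0,0,0,-1,0,0,0.05,0,0,0,-1,0,0,0.05,0,0,0,-1,0.00546,-0.00407,0,0,0,0.01944,-1,0.00546,-0.00407,0,0,0,0.01944,-1,0.00546,-0.00407,0,0,0,0.01944,-1,0.00546,-0.00407,0,0,0,0.01944,-1,0.00546,-0.00407,0,0,0,0.01944,-1,0.00546,-0.00407,0,0,0,0.01944,-1,0.00546,-0.00407,0,0,0,0.01944,-1,0.00546,-0.00407,0,0,0,0.01944,-1,0.00546,-0.00407,0,0,0,0.01944,-1]'

```text
t: 20.65
tcp_pos: [0.512, -0.0479, 0.1231]
tool_rot: [0.483, 0.876, 0.0, 0.001]
force: [1.5, -0.1, -0.5]
finger_gap: 0.001
gripper_force: 0.6
```

>>> servo_tool --commands '[0.00546,-0.00407,0,0,0,0.01944,-1,0.00546,-0.00407,0,0,0,0.01944,-1,0.00546,-0.00407,0,0,0,0.01944,-1]'

```text
t: 20.9
tcp_pos: [0.5029, -0.0432, 0.1231]
tool_rot: [0.634, 0.773, 0.0, 0.001]
force: [0.9, -0.9, -0.8]
finger_gap: 0.001
gripper_force: 0.6
```

>>> servo_tool --commands '[0.00546,-0.00407,0,0,0,0.01944,-1,0.00546,-0.00407,0,0,0,0.01944,-1,0.00546,-0.00407,0,0,0,0.01944,-1]'

```text
t: 21.15
tcp_pos: [0.496, -0.0355, 0.1231]
tool_rot: [0.765, 0.645, 0.0, 0.001]
force: [-0.2, -1.6, -0.0]
finger_gap: -0.002
gripper_force: 0.5
```

>>> servo_tool --commands '[0.00546,-0.00407,0,0,0,0.01944,-1,0.00546,-0.00407,0,0,0,0.01944,-1,0.00546,-0.00407,0,0,0,0.01944,-1]'

```text
t: 21.4
tcp_pos: [0.4922, -0.0259, 0.123]
tool_rot: [0.869, 0.495, -0.0, 0.0]
force: [-0.8, -0.6, -0.2]
finger_gap: 0.002
gripper_force: 0.5
```

>>> servo_tool --commands '[0.00546,-0.00407,0,0,0,0.01944,-1,0.00546,-0.00407,0,0,0,0.01944,-1,0.00546,-0.00407,0,0,0,0.01944,-1]'

```text
t: 21.65
tcp_pos: [0.4919, -0.0156, 0.1229]
tool_rot: [0.945, 0.328, -0.0, 0.0]
force: [0.3, -1.1, -0.0]
finger_gap: 0.0
gripper_force: 0.5
```

>>> servo_tool --commands '[0.00546,-0.00407,0,0,0,0.01944,-1,0.00546,-0.00407,0,0,0,0.01944,-1,0.00546,-0.00407,0,0,0,0.01944,-1]'

```text
t: 21.9
tcp_pos: [0.4953, -0.006, 0.1229]
tool_rot: [0.989, 0.15, -0.001, 0.0]
force: [-0.3, -0.8, -0.1]
finger_gap: -0.001
gripper_force: 0.5
```

>>> servo_tool --commands '[0.00546,-0.00407,0,0,0,0.01944,-1,0.00546,-0.00407,0,0,0,0.01944,-1,0.00546,-0.00407,0,0,0,0.01944,-1]'

```text
t: 22.15
tcp_pos: [0.5017, 0.0019, 0.1227]
tool_rot: [0.999, -0.032, -0.001, -0.0]
force: [-2.6, 0.5, 0.7]
finger_gap: -0.002
gripper_force: 0.7
```

>>> servo_tool --commands '[0.00546,-0.00407,0,0,0,0.01944,-1,0.00546,-0.00407,0,0,0,0.01944,-1,0,0,0,0,0,0,-1]'

```text
t: 22.4
tcp_pos: [0.5084, 0.0054, 0.1228]
tool_rot: [0.988, -0.152, -0.001, -0.0]
force: [-0.3, 1.5, 0.2]
finger_gap: -0.002
gripper_force: 0.4
```

```bash
python3 -c "from h import *;st()"
```

```text
t 22.4 psi -17.4 phi -287.4 axis in tool mm [18.4 21.4 -0. ] tcp [0.5084 0.0054 0.1228] zaxis [-0.002  0.001 -1.   ] F [-0.3  1.5  0.2] q6 1.67
```

>>> servo_tool --commands '[-0.013,0,0,0,0,0,-1,0,0,-0.05,0,0,0,-1,0,0,-0.05,0,0,0,-1,-0.00484,0.00642,0,0,0,-0.01944,-1,-0.00484,0.00642,0,0,0,-0.01944,-1,-0.00484,0.00642,0,0,0,-0.01944,-1,-0.00484,0.00642,0,0,0,-0.01944,-1,-0.00484,0.00642,0,0,0,-0.01944,-1,-0.00484,0.00642,0,0,0,-0.01944,-1,-0.00484,0.00642,0,0,0,-0.01944,-1,-0.00484,0.00642,0,0,0,-0.01944,-1,-0.00484,0.00642,0,0,0,-0.01944,-1]'

```text
t: 23.4
tcp_pos: [0.4869, -0.0241, 0.1728]
tool_rot: [0.92, 0.392, -0.0, 0.0]
force: [0.5, -0.4, -0.3]
finger_gap: 0.001
gripper_force: 0.0
```

>>> servo_tool --commands '[-0.00484,0.00642,0,0,0,-0.01944,-1,-0.00484,0.00642,0,0,0,-0.01944,-1,-0.00484,0.00642,0,0,0,-0.01944,-1,-0.00484,0.00642,0,0,0,-0.01944,-1,-0.00484,0.00642,0,0,0,-0.01944,-1,-0.00484,0.00642,0,0,0,-0.01944,-1,-0.00484,0.00642,0,0,0,-0.01944,-1,-0.00484,0.00642,0,0,0,-0.01944,-1,-0.00484,0.00642,0,0,0,-0.01944,-1,-0.00484,0.00642,0,0,0,-0.01944,-1,-0.00484,0.00642,0,0,0,-0.01944,-1,-0.00484,0.00642,0,0,0,-0.01944,-1]'

```text
t: 24.4
tcp_pos: [0.5196, -0.054, 0.1728]
tool_rot: [0.421, 0.907, -0.0, -0.0]
force: [0.2, 0.3, -0.4]
finger_gap: 0.001
gripper_force: 0.0
```

>>> servo_tool --commands '[-0.00484,0.00642,0,0,0,-0.01944,-1,-0.00484,0.00642,0,0,0,-0.01944,-1,-0.00484,0.00642,0,0,0,-0.01944,-1,-0.00484,0.00642,0,0,0,-0.01944,-1,-0.00484,0.00642,0,0,0,-0.01944,-1,-0.00484,0.00642,0,0,0,-0.01944,-1,-0.00484,0.00642,0,0,0,-0.01944,-1,-0.00484,0.00642,0,0,0,-0.01944,-1,0,0,0,0,0,0,-1]'

```text
t: 25.15
tcp_pos: [0.5474, -0.0395, 0.1728]
tool_rot: [-0.052, 0.999, -0.0, 0.0]
force: [0.9, 0.7, -0.2]
finger_gap: -0.003
gripper_force: 0.0
```

```bash
python3 -c "
from h import *;st()
from station import manip
import cv2
a=manip.snapshot('side')['img'][180:260,190:290,::-1];b=manip.snapshot('wrist')['img'][:,:,::-1]
cv2.imwrite('pics/c5.png',cv2.hconcat([cv2.resize(a,(375,300),interpolation=3),cv2.resize(b,(400,300))]))"
```

```text
t 25.15 psi 185.9 phi -84.1 axis in tool mm [25.8 21.7 -0. ] tcp [ 0.5474 -0.0395  0.1728] zaxis [ 0. -0. -1.] F [ 0.9  0.7 -0.2] q6 -1.95
```

View pics/c5.png

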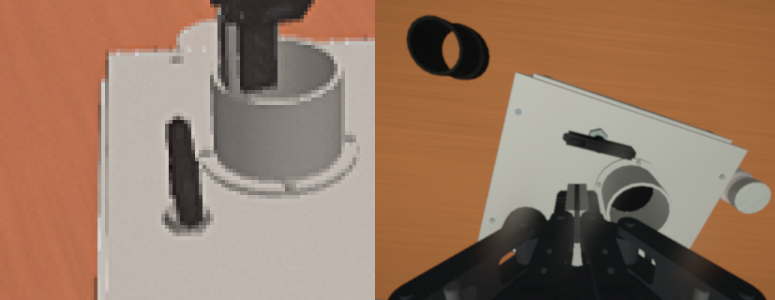

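>>> servo_tool --commands '[0.0145,0.001,0,0,0,0,-1,0,0,0.05,0,0,0,-1,0,0,0.05,0,0,0,-1,0.00546,-0.00407,0,0,0,0.01944,-1,0.00546,-0.00407,0,0,0,0.01944,-1,0.00546,-0.00407,0,0,0,0.01944,-1,0.00546,-0.00407,0,0,0,0.01944,-1]'

```text
t: 25.83
tcp_pos: [0.5288, -0.0475, 0.1227]
tool_rot: [0.197, 0.98, -0.0, 0.0]
force: [1.0, -0.2, -0.6]
finger_gap: -0.001
gripper_force: 0.6
```

>>> servo_tool --commands '[0.00546,-0.00407,0,0,0,0.01944,-1,0.00546,-0.00407,0,0,0,0.01944,-1]'

```text
t: 26.0
tcp_pos: [0.5223, -0.0488, 0.123]
tool_rot: [0.315, 0.949, -0.0, 0.001]
force: [1.1, -0.6, -0.1]
finger_gap: -0.0
gripper_force: 0.6
```

>>> servo_tool --commands '[0.00546,-0.00407,0,0,0,0.01944,-1,0.00546,-0.00407,0,0,0,0.01944,-1]'

```text
t: 26.17
tcp_pos: [0.5155, -0.0485, 0.1231]
tool_rot: [0.429, 0.904, 0.0, 0.001]
force: [0.4, -0.7, -0.5]
finger_gap: 0.001
gripper_force: 0.6
```

>>> servo_tool --commands '[0.00546,-0.00407,0,0,0,0.01944,-1,0.00546,-0.00407,0,0,0,0.01944,-1]'

```text
t: 26.33
tcp_pos: [0.509, -0.0465, 0.1231]
tool_rot: [0.535, 0.845, 0.0, 0.001]
force: [0.8, 0.2, -0.2]
finger_gap: -0.002
gripper_force: 0.6
```

>>> servo_tool --commands '[0.00546,-0.00407,0,0,0,0.01944,-1,0.00546,-0.00407,0,0,0,0.01944,-1]'

```text
t: 26.5
tcp_pos: [0.5031, -0.043, 0.1231]
tool_rot: [0.634, 0.773, 0.0, 0.001]
force: [0.4, -1.2, -1.3]
finger_gap: -0.003
gripper_force: 0.6
```

>>> servo_tool --commands '[0.00546,-0.00407,0,0,0,0.01944,-1,0.00546,-0.00407,0,0,0,0.01944,-1]'

```text
t: 26.67
tcp_pos: [0.4983, -0.0382, 0.1231]
tool_rot: [0.724, 0.69, 0.0, 0.001]
force: [1.1, -0.8, 1.1]
finger_gap: 0.002
gripper_force: 0.6
```

>>> servo_tool --commands '[0.00546,-0.00407,0,0,0,0.01944,-1,0.00546,-0.00407,0,0,0,0.01944,-1]'

```text
t: 26.83
tcp_pos: [0.4946, -0.0323, 0.1231]
tool_rot: [0.802, 0.597, 0.0, 0.001]
force: [1.1, -1.5, 0.3]
finger_gap: 0.0
gripper_force: 0.5
```

>>> servo_tool --commands '[0.00546,-0.00407,0,0,0,0.01944,-1,0.00546,-0.00407,0,0,0,0.01944,-1]'

```text
t: 27.0
tcp_pos: [0.4924, -0.0257, 0.123]
tool_rot: [0.869, 0.495, -0.0, 0.0]
force: [-0.9, -0.5, 0.4]
finger_gap: 0.001
gripper_force: 0.5
```

>>> servo_tool --commands '[0.00546,-0.00407,0,0,0,0.01944,-1,0.00546,-0.00407,0,0,0,0.01944,-1]'

```text
t: 27.17
tcp_pos: [0.4919, -0.0189, 0.123]
tool_rot: [0.923, 0.385, -0.0, 0.0]
force: [-0.3, -0.9, 0.1]
finger_gap: -0.002
gripper_force: 0.5
```

>>> servo_tool --commands '[0.00546,-0.00407,0,0,0,0.01944,-1]'

```text
t: 27.25
tcp_pos: [0.4916, -0.0161, 0.1229]
tool_rot: [0.944, 0.329, -0.001, 0.001]
force: [-5.3, -12.6, 1.4]
finger_gap: -0.0
gripper_force: 5.9
```

>>> servo_tool --commands '[0.00546,-0.00407,0,0,0,0.01944,-1]'

```text
t: 27.33
tcp_pos: [0.4906, -0.0147, 0.1227]
tool_rot: [0.962, 0.272, -0.004, 0.002]
force: [-9.6, -20.1, 3.6]
finger_gap: -0.0
gripper_force: 9.6
```

>>> servo_tool --commands '[0,0,0,0,0,0,-1]'

```text
t: 27.42
tcp_pos: [0.4899, -0.0145, 0.1226]
tool_rot: [0.962, 0.273, -0.005, 0.002]
force: [-7.1, -13.3, 2.2]
finger_gap: -0.004
gripper_force: 6.6
```

```bash
python3 -c "
from h import *;st()
from station import manip
import cv2
a=manip.snapshot('side')['img'][180:260,190:290,::-1];b=manip.snapshot('wrist')['img'][:,:,::-1]
cv2.imwrite('pics/c6.png',cv2.hconcat([cv2.resize(a,(375,300),interpolation=3),cv2.resize(b,(400,300))]))"
```

```text
t 27.42 psi 31.7 phi -238.3 axis in tool mm [22.  20.6 -0.2] tcp [ 0.4899 -0.0145  0.1226] zaxis [-0.008 -0.006 -1.   ] F [ -7.1 -13.3   2.2] q6 0.77
```

View pics/c6.png

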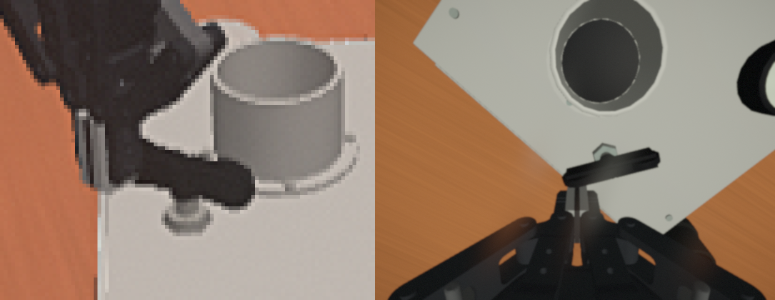

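>>> servo_tool --commands '[-0.02,0,0,0,0,0,-1,-0.03,0,0,0,0,0,-1,0,0,-0.06,0,0,0,-1,0,0,-0.06,0,0,0,-1,0,0,-0.06,0,0,0,-1,0,0,-0.06,0,0,0,-1,0,0,0,0,0,0,-1,0,0,0,0,0,0,-1]'

```text
t: 28.18
tcp_pos: [0.473, -0.0252, 0.2444]
tool_rot: [0.962, 0.273, 0.002, 0.001]
force: [0.1, -0.1, 0.6]
finger_gap: 0.001
gripper_force: 0.0
```

```bash
python3 -c "
from h import *;st()
from station import manip
import cv2
a=manip.snapshot('side')['img'][170:310,180:390,::-1];b=manip.snapshot('wrist')['img'][:,:,::-1]
cv2.imwrite('pics/c7.png',cv2.hconcat([cv2.resize(a,(400,267),interpolation=3),cv2.resize(b,(356,267))]))"
```

```text
t 28.18 psi 31.7 phi -238.3 axis in tool mm [42.  20.4  0.2] tcp [ 0.473  -0.0252  0.2444] zaxis [ 0.004 -0.001 -1.   ] F [ 0.1 -0.1  0.6] q6 0.73
```

View pics/c7.png

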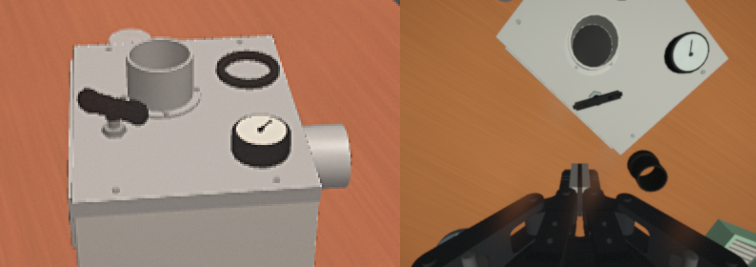

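```bash
python3 -c "
from station import manip
print(manip.sign_off())"
```

```text
the job is handed in; nothing more can be done
None
```

I pushed the cassette fully home, then turned the wing screw clockwise until it hit its stop: about 625° (10.9 rad) over four strokes, with the contact force then jumping to over 20 N. The fingers were clear of everything when I handed the job in at 28 s; no verdict came back.

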